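Clamp a brass tag for stamping and hold the cam lever at full lift

ROBOT

A 6-joint arm with a two-finger parallel gripper is mounted at the origin on the work surface. World frame = base frame: x ahead of the robot, y to its left, z up, the work surface at z = 0. Lengths are in m, angles in rad, forces in N, time in s.
With the tool pointing down it reaches from about 0.425 to 0.95 m from the base axis. Payload 3.5 kg.
Tool frame: the origin (TCP) lies at the very end of the fingers, on their centre line; the grasp point (between the pads) lies 19 mm behind it (grip_depth is the distance from the TCP to the grasp point, in m); x points along the fingers, z is the direction in which the jaws open and shut, and the axes are right-handed (so a half turn about x gives the same grasp; the last joint's range is limited). The gripper opens to 85 mm and grips with 20 to 120 N. Pads are 22 mm wide; open, the fingers measure 114 mm over their backs; the gripper's body (76 mm by 85 mm) begins 54 mm behind the grasp point. The pads swing forward as they close: fully open they stand 13 mm farther back than shut.
Start: joints at [1.138, 0.286, 1.577, -0, 1.279, -0.15], TCP at [0.188, 0.648, 0.231] pointing down, gripper open.
Joint ranges: [-2.77, 2.77], [-0.9, 2.22], [0.21, 2.48], [-1.53, 4.67], [0.24, 2.81], [-2.84, 2.84]. Speed limits (rad/s): [2.79, 2.79, 3.14, 3.14, 3.14, 3.14].

INTERFACE

Orientations are given as a unit quaternion [x, y, z, w].
In Python, from plant import get_state, read_camera, calibration, sign_off, recognise, grip_depth gives the robot as it stands. The module is installed in compiled form; this text tells all that it offers.
- The arm moves only by the tool servo_tool, never from a script. Its argument "deltas" is a list that holds one entry, the list of rows, each a list of 4 numbers: the shift along the world's x, y, z scaled (see below), then the turn about the world's z scaled (see below). In form: [[[tx, ty, tz, spin], ...]]. A call has exactly 5 rows; each row is the pose to reach, as a shift and turn from the pose commanded when the call began; what a row does not reach only later rows make up. The controller multiplies each number of a shift by 10 cm and each number of a turn by 90 degrees. A row lasts 1/10 s, in which the tool goes at most 50 mm and 8.59 degrees, less where a joint would pass 70% of its speed; a pose out of reach is approached as far as the arm can. A call with a number of a shift or a turn outside -1 to 1 is refused whole. A call with a gripper value outside its range is refused whole. "claw" is the gripper's target within -1 to 1 (fully open at 1, half-way at 0, shut at -1), set as the call begins (left out, the last holds). The fingers move at their own pace and stop on an object; "force" is the grip in N (left out, the last holds). Time passes only in rows, so rows that repeat a pose let the fingers close, or fill a call up. It gives the time, the measured TCP pose, the force and the opening at its end, in the units of the state.
- get_state(): the state, without advancing time (a new reading comes with each control period).
- read_camera(name): name is "side" or "top" or "wrist"; returns the picture (384x512x3 uint8, blue, green, red); there is no depth.
- calibration(name): a dict with "intrinsics" (3x3 intrinsics, pixels), "R" (3x3) and "t" (3): a world point X has camera coordinates R X + t; the wrist camera has in their place "T_tool_cam" (4x4, takes a point from camera to tool coordinates, whose origin is the TCP and whose axes are the tool frame's). Camera axes: x right, y down, z forward; pixel columns grow to the right and rows downward; lengths in m; the calibration is good to about 2 mm. A picture is of the moment at which its call begins: read the wrist's pose just before it. calibration takes no time and is no camera call.
- sign_off(): hands the job in, once; it reports no verdict.
Trained networks look in the newest picture that a camera, given by its name, has taken for a name from the list of things; names that differ only in an ending like _2 or _b are one class to them, and where a whole thing is asked for, a point or a joint stands for the part that bears it (a point fixed in the world has none). Each returns a list of dicts, best first, with "p" (0 to 1); they miss things now and then, are a little off and sometimes report something else, mostly with a low value. They report only what shows in the picture. A call takes as long as a camera call. They do not tell look-alikes from the thing itself.
- recognise(camera, query): "at" ([x, y, z] in m, in world coordinates, good to about 4 mm: the middle of the surface that is visible of it).
The state is a dict: "time": time; "qpos": joint angles; "dq": joint speeds; "joint_efforts": joint torques, N m; "eef_pos": TCP position; "tcp_rot": TCP orientation; "contact_force": force on the tool from outside, world axes, zero at the start; "wrist_torque": the same for the moment, N m; "opening": opening from 0.0 (shut) to 1.0 (fully open).
Only numpy, scipy, OpenCV 4.12 (cv2) and the standard library are available. Lean on these libraries where they do the work, as an engineer would, in place of code of your own. Each camera call takes 0.05 s, during which the arm holds its last target. There are 200 camera calls.

TASK

A blank brass tag lies ready in the stamping fixture. With the red cam lever still up, swing the clamp strap back over the tag until it meets its stop, then bring the lever over to the cam's highest lift, where the lever lies level, not short of it and not past it, so that the foot presses the tag firmly. The lever is sprung and flies back if let go, so finish while still holding it there with the gripper; leave the punches, cup and hammer around it where they are.

Things in the scene. Friction and masses are not known exactly. Their poses are not given: they have to be found in the camera images.
- fixture: Fixed stamping fixture: wooden board 120 x 215 x 18 mm; near its +y end a steel bench block (top 38 mm up) with a shallow nest for the tag, near its -y end (at x 0, y -55 mm) the upright stud of a swing-strap cam clamp. Origin: centre of the board's underside, on the bench; z up, y along the board. Position and yaw vary.
- strap_swing (a joint): Swing of the whole clamp (stud, strap and cam lever) about the upright stud, rad. 0 = closed on its stop, strap along the fixture's +y, foot over the tag; positive = open, turned clockwise seen from above, towards the fixture's +x. Starts at 0.7 to 1.15, stays where left (about 1.2 N at the spindle knob moves it). Limits 0 and 1.45.
- cam_lever (a joint): Cam lever about its level pin, rad. 0 = up (arm 75 degrees above level, leaning away from the strap's nose); grows as the arm comes down on the side away from the nose (fixture's -y once closed). Highest lift at 1.309, arm exactly level; past it the lift falls; stop at 1.66. A spring returns it to 0: 1 to 2 N at the ball when up, about 4 N when level. The cam pushes the strap down 8 mm.
- pivot (a point): Centre of the lever's pivot pin, on the stud's axis, 90 mm above the bench. It turns with the strap: its x axis is the pin, its y axis points along the strap to the nose.
- ball (a point): Centre of the red ball, 25 mm in diameter, at the end of the cam lever, 110 mm from the pivot; the arm is a steel rod 10 to 12 mm thick. Lever up: the ball is 196 mm above the bench and 28 mm behind the stud; lever level: it is at the pivot's height. A pinched ball may slip up to 10 mm between the pads as the lever turns.
- lever_grip: The cam lever's arm and ball (the part to hold); origin at the pivot, turning with the lever.
- spindle_knob (a point): Middle of the upright round black knob on the strap's nose, 18 mm in diameter, 23 mm tall, on a lock nut as wide; 86 mm above the bench with the lever up, 100 mm from the stud's axis. The strap is a steel bar 26 mm wide, its top 69 mm above the bench. Handy to swing the strap by.
- clamp_foot: White spring-loaded foot under the strap's nose, 13 mm in diameter, origin at the centre of its underside: 48 mm above the bench, 6 mm above the tag, with the lever up. At full lift it presses the tag with about 12 N.
- tag: Loose brass tag, 50 x 28 x 4 mm with round ends, lying in the nest; origin at the centre of its underside, long axis y. Its top is 42 mm above the bench.
- red_punch_box: Bystander: orange-red box of steel punches, 45 x 75 mm, 64 mm tall with the punches, loose. Origin: centre of its underside.
- wood_punch_block: Bystander: dark wooden block of steel punches, 75 x 110 mm, 64 mm tall with the punches, loose. Origin: centre of its underside.
- clear_cup: Bystander: clear plastic cup, 72 mm wide at the rim, 75 mm tall, steel punches in it standing up to 101 mm; loose. Origin: centre of its underside.
- hammer: Bystander: hammer 240 mm long lying on the bench, loose. Origin under its middle, handle to its -x.
There are look-alikes about, which are no part of the job. Of the things that look like the fixture, the middle-sized one is meant.

How it is judged:
On the way, in this order (a step that is already met when the one before it is completed fails the run):
1. the strap is swung closed over the tag while the lever is still up (value of joint strap_swing below 0.07 rad and value of joint cam_lever below 0.4 rad), for 0.1 s.
2. the lever is held at the cam's highest lift, the foot pressing the tag (value of joint strap_swing below 0.07 rad and value of joint cam_lever between 1.179 and 1.439 rad and contact force between clamp_foot and tag above 6 N and contact force between the fingers and lever_grip above 0.5 N), for 0.3 s.
At the end, for the whole second after the job is handed in: Strap closed (within 0.07 rad), lever still and at full lift (1.309 within 0.13 rad), held by the fingers (over 0.5 N); the foot presses the tag with over 6 N; the tag has stayed in its nest (within 8 mm) and the bystanders where they were (within 30 mm, upright) (all of step 2 and velocity of joint cam_lever between -0.2 and 0.2 rad/s and distance of tag from where it was at the start of the episode below 0.008 m and distance of each of red_punch_box, wood_punch_block, clear_cup, hammer from where it was at the start of the episode below 0.03 m and angle between each of red_punch_box, wood_punch_block, clear_cup's own z axis and vertical below 0.2 rad); the arm keeps its last pose, push and grip.
It fails at once if the orange-red punch box is knocked away (moved more than 30 mm) (distance of red_punch_box from where it was at the start of the episode above 0.03 m).
It fails at once if the wooden punch block is knocked away (moved more than 30 mm) (distance of wood_punch_block from where it was at the start of the episode above 0.03 m).
It fails at once if the clear cup is knocked away (moved more than 30 mm) (distance of clear_cup from where it was at the start of the episode above 0.03 m).
It fails at once if the hammer is knocked away (moved more than 30 mm) (distance of hammer from where it was at the start of the episode above 0.03 m).
It fails at once if the tag is pushed out of its nest (moved more than 8 mm) (distance of tag from where it was at the start of the episode above 0.008 m).
It also fails if it takes over 53 s, if anything falls off the work surface, if the arm or the gripper's body presses on something with over 40 N, if the wrist force passes 120 N, or if a joint passes its speed limit or range.

## Working session

There is one attempt and no reset: what is moved stays moved. The work goes in short steps, Python scripts to look and compute and a tool call to move; the robot and the scene stay as the last step left them, time stands still between calls to the robot, and variables do not carry over. Pictures are saved under pics/ and viewed, about 8 in all and at most 12, crops included, and the job is handed in when it is done.

Besides the shell and the picture viewer there is one more tool, called after "Emit:" in YAML: its name, and indented under it one key for each argument. servo_tool: Moves the arm, as the interface text tells. Its arguments: {"type":"object","properties":{"deltas":{"type":"array"},"claw":{"type":"number"},"force":{"type":"number"}},"required":["deltas"]}

```bash
mkdir -p pics
python3 - <<'E'
from plant import *
import cv2,numpy as np
s=get_state();print(s['time'],s['eef_pos'],s['tcp_rot'],s['opening'],grip_depth)
ims=[read_camera(c) for c in("top","side")]
for c,i in zip(("top","side"),ims):cv2.imwrite(f"pics/{c}0.png",i)
for c in("top","side"):
  k=calibration(c);print(c,np.round(-np.array(k["R"]).T@k["t"],3))
  for q in["fixture","ball","spindle_knob","tag","clamp_foot","red_punch_box","wood_punch_block","clear_cup","hammer"]:
    print(q,[(np.round(d["at"],3).tolist(),round(d["p"],2)) for d in recognise(c,q)])
E
```

```text
0.0 [0.18806954 0.64760276 0.22995206] [-0.42494002  0.56619512  0.42414345  0.56475783] 1.0025992902027565 0.0187
top [0.467 0.018 1.246]
fixture [([0.524, 0.084, 0.017], 0.94), ([0.287, -0.254, 0.024], 0.66), ([0.801, 0.122, 0.01], 0.65), ([0.566, 0.086, 0.073], 0.44)]
ball [([0.303, -0.337, 0.196], 0.91), ([0.529, 0.024, 0.179], 0.59)]
spindle_knob [([0.565, 0.087, 0.07], 0.81), ([0.274, -0.253, 0.089], 0.67), ([0.806, 0.121, 0.049], 0.65)]
tag [([0.687, -0.009, 0.037], 0.59), ([0.495, 0.146, 0.043], 0.42)]
clamp_foot []
red_punch_box [([0.689, -0.008, 0.036], 0.68), ([0.528, 0.015, 0.181], 0.58), ([0.568, 0.087, 0.074], 0.4)]
wood_punch_block [([0.412, 0.235, 0.03], 0.95), ([0.528, 0.017, 0.179], 0.33), ([0.555, 0.06, 0.071], 0.32)]
clear_cup [([0.522, 0.29, 0.036], 0.64)]
hammer [([0.38, 0.091, 0.018], 0.96)]
side [ 0.167 -0.58   0.844]
fixture [([0.801, 0.1, 0.019], 0.76), ([0.273, -0.235, 0.05], 0.75), ([0.516, 0.053, 0.022], 0.63), ([0.491, 0.144, 0.043], 0.17)]
ball [([0.299, -0.349, 0.185], 0.89), ([0.528, 0.015, 0.135], 0.69), ([0.808, 0.069, 0.078], 0.52), ([0.541, 0.031, 0.069], 0.52)]
spindle_knob [([0.806, 0.127, 0.048], 0.67), ([0.529, 0.019, 0.165], 0.54), ([0.543, 0.035, 0.069], 0.5)]
tag [([0.495, 0.142, 0.042], 0.49)]
clamp_foot []
red_punch_box [([0.679, -0.016, 0.034], 0.9)]
wood_punch_block [([0.402, 0.225, 0.03], 0.96)]
clear_cup [([0.516, 0.273, 0.062], 0.96)]
hammer [([0.378, 0.078, 0.023], 0.82)]
```

View pics/top0.png

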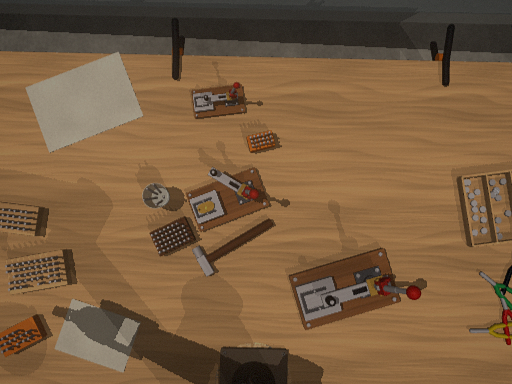

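View pics/side0.png

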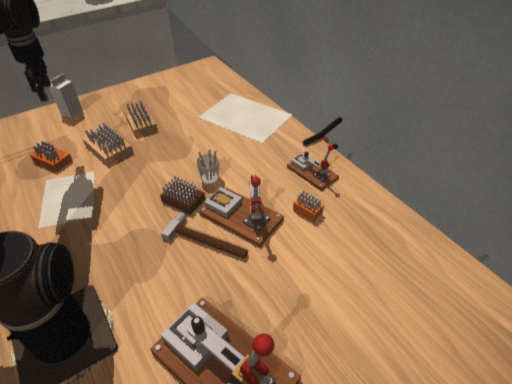

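The three fixture look-alikes are at top px (218,101), which is small, (228,200), middle-sized with the tag, and (345,287), large. The middle one at (228,200) fits the description. I'll confirm it in an enlarged crop.

```bash
cat > h.py <<'E'
from plant import *
import numpy as np
def proj(c,X):
    k=calibration(c);p=np.array(k["intrinsics"])@(np.array(k["R"])@np.array(X)+k["t"]);return p[:2]/p[2]
def back(c,px,z):
    k=calibration(c);R=np.array(k["R"]);C=-R.T@k["t"];d=R.T@np.linalg.inv(k["intrinsics"])@[px[0],px[1],1]
    return C+d*(z-C[2])/d[2]
E
python3 - <<'E'
import cv2,numpy as np
a=cv2.imread("pics/top0.png")[150:250,175:300]
b=cv2.imread("pics/side0.png")[160:280,185:305]
a=cv2.resize(a,None,fx=6,fy=6,interpolation=cv2.INTER_CUBIC)
b=cv2.resize(b,None,fx=5,fy=5,interpolation=cv2.INTER_CUBIC)
cv2.imwrite("pics/ca.png",a);cv2.imwrite("pics/cb.png",b)
E
```

```text
(no output)
```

View pics/ca.png

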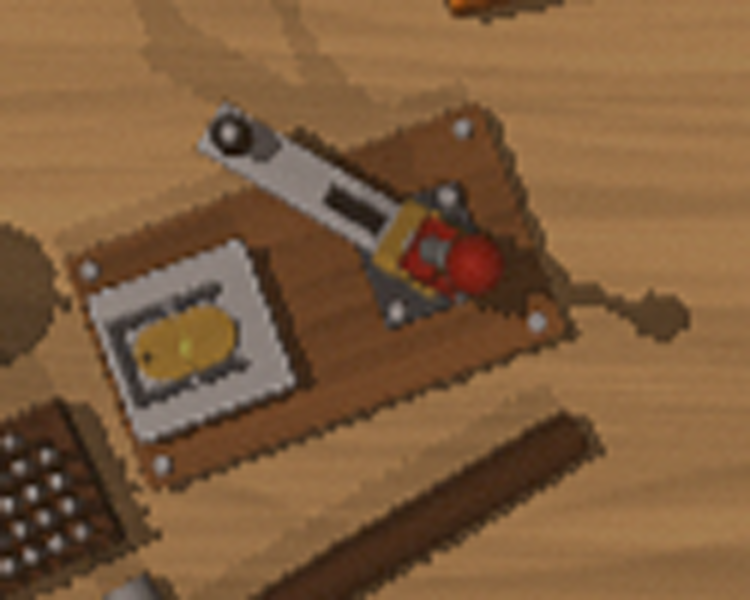

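View pics/cb.png

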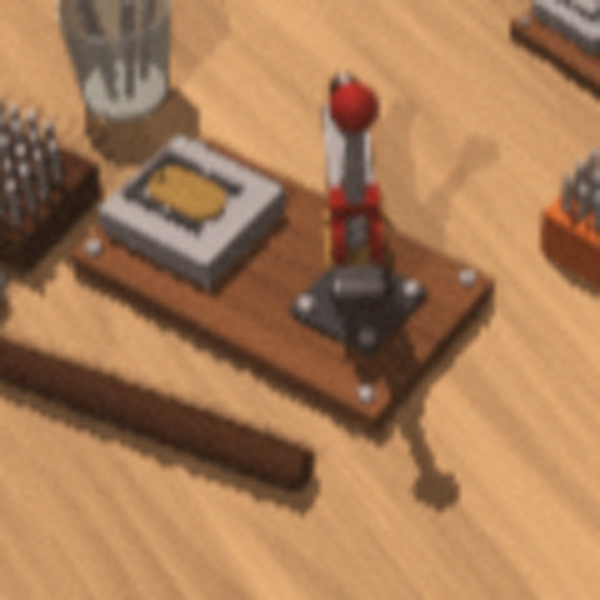

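The crop shows the middle fixture:
- **Board:** corners at crop (70,260), (480,100), (575,335), (165,490).
- **Tag:** in the nest at (185,342).
- **Knob:** at (232,133).
- **Ball:** at (472,265), with the lever up.

Run:
```python
from h import *
f=lambda p:(p[0]/6+175-.4,p[1]/6+150-.4)
C=[back("top",f(p),.018) for p in[(70,260),(480,100),(575,335),(165,490)]]
print(np.round(C,3))
print("len",[round(np.linalg.norm(C[i]-C[i-1]),3) for i in range(4)])
c=np.mean(C,0);ey=(C[0]+C[3]-C[1]-C[2])[:2];ey/=np.linalg.norm(ey);ex=np.array([ey[1],-ey[0]])
print("centre",c,"ey",ey,"yawdeg",np.degrees(np.arctan2(-ey[0],ey[1])))
st=c[:2]-.055*ey
kn=back("top",f((232,131)),.097)[:2];ball=back("top",f((472,265)),.196)[:2];tag=back("top",f((185,342)),.042)[:2]
print("stud",st,"knob",kn,np.linalg.norm(kn-st),"ball",ball,np.linalg.norm(ball-st),"tag",tag,"tag fix",(tag-st)@ex,(tag-st)@ey)
d=kn-st;print("swing",np.arctan2(d@ex,d@ey)); d=st-ball;print("swing ball",np.arctan2(d@ex,d@ey))
print("side ball", [proj("side",[*(ball),.196]),proj("side",[*kn,.09])], "closed knob",st+.1*ey,"level ball",st-.11*ey, "yaw",np.arctan2(ey[1],ey[0]))
for s in np.arange(0,1.2,.1):print(round(s,1),np.round(st+.1*(np.cos(s)*ey+np.sin(s)*ex),3))
for q in np.arange(0,1.5,.1):
    e=np.radians(75)-q;print(round(q,2),np.round([*(st-.11*np.cos(e)*ey),.09+.11*np.sin(e)],3))
from scipy.spatial.transform import Rotation as R
print(R.from_quat(get_state()['tcp_rot']).as_matrix().round(3))
```

```text
[[ 0.532  0.203  0.018]
 [ 0.614  0.007  0.018]
 [ 0.501 -0.041  0.018]
 [ 0.423  0.154  0.018]]
len [np.float64(0.12), np.float64(0.212), np.float64(0.123), np.float64(0.21)]
centre [0.51741333 0.08099303 0.018     ] ey [-0.37989857  0.92502815] yawdeg 22.32739975557096
stud [0.53830776 0.03011648] knob [0.58785401 0.11986014] 0.10251222605631799 ball [0.52421951 0.01064385] 0.024034598214083748 tag [0.49318071 0.14416345] tag fix 0.0015824939365176732 0.12264036102191729
swing 0.894130282633321
swing ball 1.0160039165379136
side ball [array([254.07821484, 181.21753674]), array([253.24517875, 177.99491682])] closed knob [0.5003179  0.12261929] level ball [ 0.5800966  -0.07163662] yaw 1.960482965938587
0.0 [0.5   0.123]
0.1 [0.51  0.126]
0.2 [0.519 0.128]
0.3 [0.529 0.13 ]
0.4 [0.539 0.13 ]
0.5 [0.549 0.13 ]
0.6 [0.559 0.128]
0.7 [0.569 0.125]
0.8 [0.578 0.122]
0.9 [0.587 0.117]
1.0 [0.596 0.112]
1.1 [0.604 0.106]
0.0 [0.549 0.004 0.196]
0.1 [ 0.553 -0.006  0.193]
0.2 [ 0.557 -0.015  0.188]
0.3 [ 0.561 -0.024  0.183]
0.4 [ 0.564 -0.032  0.177]
0.5 [ 0.567 -0.04   0.17 ]
0.6 [ 0.57  -0.047  0.162]
0.7 [ 0.573 -0.053  0.153]
0.8 [ 0.575 -0.059  0.144]
0.9 [ 0.577 -0.063  0.134]
1.0 [ 0.578 -0.067  0.123]
1.1 [ 0.579 -0.069  0.113]
1.2 [ 0.58  -0.071  0.102]
1.3 [ 0.58  -0.072  0.091]
1.4 [ 0.58  -0.071  0.08 ]
[[-0.    -0.96   0.279]
 [-0.     0.279  0.96 ]
 [-1.    -0.    -0.   ]]
```

The measured sizes agree with the description: board 121 x 211 mm, knob 102 mm from the stud. The side-camera ball projection is (254,181), seen at (255,181). Plan: cage the knob with half-open fingers, swing the strap closed, then pinch the ball.

Emit:
servo_tool:
  deltas:
    - [[0.133, -0.177, 0, -0.038], [0.267, -0.353, 0, -0.076], [0.4, -0.53, 0, -0.114], [0.533, -0.707, 0, -0.152], [0.667, -0.883, 0, -0.19]]
  claw: -0.05
  force: 25

```text
time: 1.5
eef_pos: [0.2555, 0.5592, 0.2314]
tcp_rot: [-0.335, 0.623, 0.335, 0.623]
contact_force: [-0.6, -0.2, 0.5]
opening: 0.475
```

Emit:
servo_tool:
  deltas:
    - [[0.133, -0.177, 0, -0.038], [0.267, -0.353, 0, -0.076], [0.4, -0.53, 0, -0.114], [0.533, -0.707, 0, -0.152], [0.667, -0.883, 0, -0.19]]

```text
time: 2.0
eef_pos: [0.3222, 0.4708, 0.2315]
tcp_rot: [-0.239, 0.665, 0.239, 0.666]
contact_force: [0.0, 0.4, 0.3]
opening: 0.474
```

Emit:
servo_tool:
  deltas:
    - [[0.133, -0.177, 0, -0.038], [0.267, -0.353, 0, -0.076], [0.4, -0.53, 0, -0.114], [0.533, -0.707, 0, -0.152], [0.667, -0.883, 0, -0.19]]

```text
time: 2.5
eef_pos: [0.3889, 0.3825, 0.2315]
tcp_rot: [-0.137, 0.694, 0.137, 0.694]
contact_force: [-0.1, 0.3, 0.6]
opening: 0.476
```

Emit:
servo_tool:
  deltas:
    - [[0.133, -0.177, 0, -0.038], [0.267, -0.353, 0, -0.076], [0.4, -0.53, 0, -0.114], [0.533, -0.707, 0, -0.152], [0.667, -0.883, 0, -0.19]]

```text
time: 3.0
eef_pos: [0.4556, 0.2942, 0.2316]
tcp_rot: [-0.032, 0.706, 0.032, 0.707]
contact_force: [0.2, -0.2, -0.8]
opening: 0.472
```

Emit:
servo_tool:
  deltas:
    - [[0.133, -0.177, 0, -0.038], [0.267, -0.353, 0, -0.076], [0.4, -0.53, 0, -0.114], [0.533, -0.707, 0, -0.152], [0.667, -0.883, 0, -0.19]]

```text
time: 3.5
eef_pos: [0.5223, 0.2059, 0.2315]
tcp_rot: [0.073, 0.703, -0.073, 0.703]
contact_force: [-0.4, -0.7, 0.2]
opening: 0.478
```

Emit:
servo_tool:
  deltas:
    - [[0.133, -0.177, 0, -0.038], [0.267, -0.353, 0, -0.076], [0.4, -0.53, 0, -0.114], [0.533, -0.707, 0, -0.152], [0.667, -0.883, 0, -0.19]]

```text
time: 4.0
eef_pos: [0.589, 0.1176, 0.2315]
tcp_rot: [0.177, 0.685, -0.177, 0.685]
contact_force: [0.3, -0.3, 0.3]
opening: 0.479
```

Run:
```python
from h import *
import cv2
from scipy.spatial.transform import Rotation as Ro
s=get_state();im=read_camera("wrist")
cv2.imwrite("pics/w1.png",im)
k=calibration("wrist");T=np.array(k["T_tool_cam"])
W=np.eye(4);W[:3,:3]=Ro.from_quat(s["tcp_rot"]).as_matrix();W[:3,3]=s["eef_pos"]
M=np.linalg.inv(W@T)
for X in[(.587,.118,.0975),(.579,.122,.0975),(.595,.112,.0975)]:
    p=k["intrinsics"]@(M[:3,:3]@np.array(X)+M[:3,3]);print(X,p[:2]/p[2])
print(W[:3,:3].round(2))
print([(np.round(d["at"],3).tolist(),round(d["p"],2)) for d in recognise("wrist","spindle_knob")])
```

```text
(0.587, 0.118, 0.0975) [254.07643889 179.55367545]
(0.579, 0.122, 0.0975) [245.22816068 179.90852209]
(0.595, 0.112, 0.0975) [263.87685903 180.88054641]
[[ 0.    0.48  0.88]
 [ 0.    0.88 -0.48]
 [-1.    0.    0.  ]]
[([0.572, 0.087, 0.068], 0.88), ([0.807, 0.121, 0.049], 0.68)]
```

View pics/w1.png

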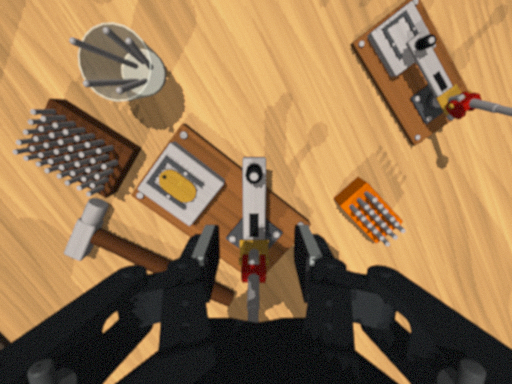

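The wrist view shows the knob at (254,172), 7 px farther out than the predicted (254,179) and centred between the fingers. The fingers have clear room, so I'm descending.

Emit:
servo_tool:
  deltas:
    - [[0, 0.03, -0.2, 0], [0, 0.03, -0.4, 0], [0, 0.03, -0.6, 0], [0, 0.03, -0.8, 0], [0, 0.03, -1.0, 0]]

```text
time: 4.6
eef_pos: [0.588, 0.1221, 0.1307]
tcp_rot: [0.175, 0.685, -0.175, 0.685]
contact_force: [0.2, -0.6, -1.0]
opening: 0.474
```

Emit:
servo_tool:
  deltas:
    - [[0, 0, -0.12, 0], [0, 0, -0.24, 0], [0, 0, -0.36, 0], [0, 0, -0.48, 0], [0, 0, -0.55, 0]]

```text
time: 5.1
eef_pos: [0.5881, 0.1214, 0.0752]
tcp_rot: [0.176, 0.685, -0.176, 0.685]
contact_force: [0.2, 0.5, -0.6]
opening: 0.474
```

Emit:
servo_tool:
  deltas:
    - [[-0.043, 0.018, 0, 0.028], [-0.086, 0.036, 0, 0.057], [-0.128, 0.053, 0, 0.085], [-0.171, 0.071, 0, 0.114], [-0.214, 0.089, 0, 0.142]]

```text
time: 5.6
eef_pos: [0.5677, 0.13, 0.0765]
tcp_rot: [0.098, 0.7, -0.098, 0.701]
contact_force: [1.5, -1.2, -0.8]
opening: 0.474
```

Emit:
servo_tool:
  deltas:
    - [[-0.046, 0.008, 0, 0.028], [-0.091, 0.015, 0, 0.057], [-0.137, 0.023, 0, 0.085], [-0.182, 0.03, 0, 0.114], [-0.228, 0.038, 0, 0.142]]

```text
time: 6.1
eef_pos: [0.5451, 0.134, 0.0767]
tcp_rot: [0.019, 0.706, -0.019, 0.708]
contact_force: [1.5, -0.8, -0.5]
opening: 0.478
```

Emit:
servo_tool:
  deltas:
    - [[-0.046, -0.003, 0, 0.028], [-0.092, -0.005, 0, 0.057], [-0.139, -0.008, 0, 0.085], [-0.185, -0.01, 0, 0.114], [-0.231, -0.013, 0, 0.142]]

```text
time: 6.6
eef_pos: [0.5221, 0.1327, 0.0768]
tcp_rot: [-0.06, 0.704, 0.059, 0.706]
contact_force: [1.1, 0.9, -0.3]
opening: 0.475
```

Emit:
servo_tool:
  deltas:
    - [[-0.036, -0.01, 0, 0.023], [-0.073, -0.019, 0, 0.046], [-0.109, -0.029, 0, 0.07], [-0.146, -0.038, 0, 0.093], [-0.182, -0.048, 0, 0.116]]

```text
time: 7.1
eef_pos: [0.5039, 0.1279, 0.0768]
tcp_rot: [-0.123, 0.695, 0.123, 0.697]
contact_force: [1.8, 0.2, -0.2]
opening: 0.473
```

Contact force is about 1.5 N, as expected while pushing. Continuing gently until the stop is met.

Emit:
servo_tool:
  deltas:
    - [[-0.02, -0.008, 0, 0.01], [-0.04, -0.016, 0, 0.02], [-0.06, -0.024, 0, 0.025], [-0.08, -0.032, 0, 0.025], [-0.1, -0.04, 0, 0.025]]

```text
time: 7.6
eef_pos: [0.493, 0.1241, 0.0765]
tcp_rot: [-0.136, 0.694, 0.136, 0.694]
contact_force: [0.0, 2.0, 1.4]
opening: 0.475
```

Emit:
servo_tool:
  deltas:
    - [[-0.01, -0.004, 0, 0], [-0.02, -0.008, 0, 0], [-0.03, -0.012, 0, 0], [-0.04, -0.016, 0, 0], [-0.04, -0.016, 0, 0]]

```text
time: 8.1
eef_pos: [0.4911, 0.1232, 0.0766]
tcp_rot: [-0.136, 0.691, 0.136, 0.696]
contact_force: [8.2, 5.7, -4.5]
opening: 0.477
```

The stop is met: force jumped to about 10 N at the expected pose. I'll back off, rise and look.

Emit:
servo_tool:
  deltas:
    - [[0.08, 0.03, 0, 0], [0.08, 0.03, 0, 0], [0.08, 0.03, 0.25, 0], [0.08, 0.03, 0.6, 0], [0.08, 0.03, 0.95, 0]]

```text
time: 8.6
eef_pos: [0.4957, 0.125, 0.1713]
tcp_rot: [-0.136, 0.695, 0.136, 0.692]
contact_force: [0.8, -0.3, 0.2]
opening: 0.475
```

Emit:
servo_tool:
  deltas:
    - [[0, 0, 0.3, 0], [0, 0, 0.7, 0], [0.1, -0.3, 0.75, 0], [0.2, -0.65, 0.75, 0], [0.3, -0.9, 0.75, 0]]
  claw: 0.3

```text
time: 9.1
eef_pos: [0.5267, 0.0337, 0.2467]
tcp_rot: [-0.137, 0.694, 0.136, 0.693]
contact_force: [0.4, 0.2, -0.2]
opening: 0.65
```

Run:
```python
from h import *
import cv2
from scipy.spatial.transform import Rotation as Ro
s=get_state();im=read_camera("wrist");print(s["eef_pos"],s["opening"])
sd=read_camera("side")
c=cv2.resize(sd[160:280,185:305],(384,384),interpolation=cv2.INTER_CUBIC)
cv2.imwrite("pics/w2.png",cv2.resize(np.hstack([im,c]),(800,343)))
k=calibration("wrist");T=np.array(k["T_tool_cam"])
W=np.eye(4);W[:3,:3]=Ro.from_quat(s["tcp_rot"]).as_matrix();W[:3,3]=s["eef_pos"]
M=np.linalg.inv(W@T)
sc=800/896
for X in[(.549,.004,.196),(.539,.030,.09),(.5,.1226,.0975)]:
    p=k["intrinsics"]@(M[:3,:3]@np.array(X)+M[:3,3]);p=p[:2]/p[2];q=proj("side",X);print(X,p*sc,[(512+(q[0]-185)*3.2)*sc,(q[1]-160)*3.2*sc])
print("jaw",W[:3,2])
for c in("wrist","side"):print([(np.round(d["at"],3).tolist(),round(d["p"],2)) for d in recognise(c,"ball")])
```

```text
[0.52673082 0.03374838 0.24666652] 0.6504668897486412
(0.549, 0.004, 0.196) [240.64184527 224.3667676 ] [np.float64(683.1281446017524), np.float64(53.84221579568175)]
(0.539, 0.03, 0.09) [237.63849177 161.81644991] [np.float64(659.7623724008484), np.float64(125.6545680015749)]
(0.5, 0.1226, 0.0975) [237.78372847  74.01059521] [np.float64(573.540132487974), np.float64(78.96400630880831)]
jaw [ 0.92570613  0.37824155 -0.00122439]
[([0.808, 0.078, 0.073], 0.85), ([0.544, 0.02, 0.173], 0.73)]
[([0.538, 0.015, 0.118], 0.72), ([0.295, -0.35, 0.183], 0.65), ([0.812, 0.068, 0.076], 0.49)]
```

View pics/w2.png

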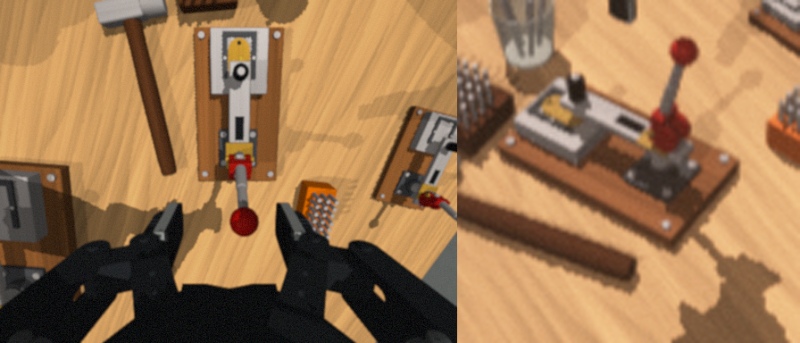

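The strap is closed over the tag and parallel to the board. The lever is still up, with the ball at wrist (244,221) and side (684,51), within 3-4 px of prediction. Now moving onto the ball.

Emit:
servo_tool:
  deltas:
    - [[0.12, -0.14, 0, 0], [0.24, -0.29, 0, 0], [0.24, -0.29, -0.25, 0], [0.24, -0.29, -0.5, 0], [0.24, -0.29, -0.74, 0]]

```text
time: 9.8
eef_pos: [0.5517, 0.0058, 0.1714]
tcp_rot: [-0.136, 0.694, 0.136, 0.694]
contact_force: [-0.0, 0.0, 0.2]
opening: 0.652
```

Emit:
servo_tool:
  deltas:
    - [[0, 0, 0, 0], [0, 0, 0, 0], [0, 0, 0, 0], [0, 0, 0, 0], [0, 0, 0, 0]]
  claw: -1
  force: 30

```text
time: 10.3
eef_pos: [0.5515, 0.0062, 0.173]
tcp_rot: [-0.137, 0.693, 0.136, 0.694]
contact_force: [1.9, -0.6, -3.1]
opening: 0.275
```

Emit:
servo_tool:
  deltas:
    - [[0, 0, 0, 0], [0, 0, 0, 0], [0, 0, 0, 0], [0, 0, 0, 0], [0, 0, 0, 0]]

```text
time: 10.8
eef_pos: [0.5515, 0.0062, 0.1729]
tcp_rot: [-0.136, 0.693, 0.136, 0.694]
contact_force: [0.5, -0.7, -1.0]
opening: 0.271
```

The ball is gripped: opening 23 mm against the 25 mm ball. Now following the lever's arc.

Emit:
servo_tool:
  deltas:
    - [[0.021, -0.051, -0.017, 0], [0.042, -0.101, -0.037, 0], [0.062, -0.15, -0.06, 0], [0.082, -0.198, -0.084, 0], [0.101, -0.245, -0.11, 0]]

```text
time: 11.3
eef_pos: [0.5616, -0.0185, 0.1616]
tcp_rot: [-0.136, 0.694, 0.136, 0.694]
contact_force: [-0.9, 2.2, 3.8]
opening: 0.268
```

Emit:
servo_tool:
  deltas:
    - [[0.019, -0.045, -0.031, 0], [0.037, -0.089, -0.064, 0], [0.055, -0.132, -0.099, 0], [0.071, -0.172, -0.136, 0], [0.087, -0.211, -0.175, 0]]

```text
time: 11.8
eef_pos: [0.5703, -0.0398, 0.1438]
tcp_rot: [-0.136, 0.694, 0.136, 0.694]
contact_force: [0.9, 0.7, 4.9]
opening: 0.271
```

Emit:
servo_tool:
  deltas:
    - [[0.015, -0.035, -0.042, 0], [0.029, -0.07, -0.086, 0], [0.043, -0.102, -0.132, 0], [0.055, -0.133, -0.179, 0], [0.067, -0.162, -0.228, 0]]

```text
time: 12.3
eef_pos: [0.5771, -0.0562, 0.1212]
tcp_rot: [-0.137, 0.694, 0.136, 0.694]
contact_force: [-0.5, 1.1, 7.2]
opening: 0.272
```

Emit:
servo_tool:
  deltas:
    - [[0.01, -0.024, -0.05, 0], [0.019, -0.046, -0.102, 0], [0.028, -0.067, -0.155, 0], [0.035, -0.086, -0.209, 0], [0.042, -0.102, -0.265, 0]]

```text
time: 12.8
eef_pos: [0.5814, -0.0667, 0.0952]
tcp_rot: [-0.137, 0.694, 0.136, 0.694]
contact_force: [-0.7, -0.3, 8.4]
opening: 0.271
```

Run:
```python
from h import *
import cv2
s=get_state();print(s["time"],s["eef_pos"],s["contact_force"],s["wrist_torque"])
sd=read_camera("side");read_camera("top")
cv2.imwrite("pics/s3.png",cv2.resize(sd[140:290,185:345],(800,750))[:600])
for X in[(.58,-.0716,.09),(.58,-.0716,.1),(.578,-.067,.119),(.539,.030,.09)]:
    q=proj("side",X);print(X,(q-[185,140])*5)
for c in("top","side"):print([(np.round(d["at"],3).tolist(),round(d["p"],2)) for d in recognise(c,"ball")])
```

```text
12.8 [ 0.58137019 -0.06665273  0.09516967] [-0.66396716 -0.2696409   8.44257389] [0.10561328 0.39021142 0.03633145]
(0.58, -0.0716, 0.09) [530.5922331  407.31866231]
(0.58, -0.0716, 0.1) [531.36359572 394.30858416]
(0.578, -0.067, 0.119) [524.12657071 365.05872872]
(0.539, 0.03, 0.09) [354.5841517 319.895494 ]
[([0.303, -0.34, 0.194], 0.96), ([0.411, 0.236, 0.031], 0.52), ([0.548, 0.022, 0.1], 0.49)]
[([0.294, -0.349, 0.181], 0.73), ([0.543, 0.017, 0.103], 0.52), ([0.812, 0.07, 0.077], 0.48), ([0.684, -0.024, 0.036], 0.46)]
```

View pics/s3.png

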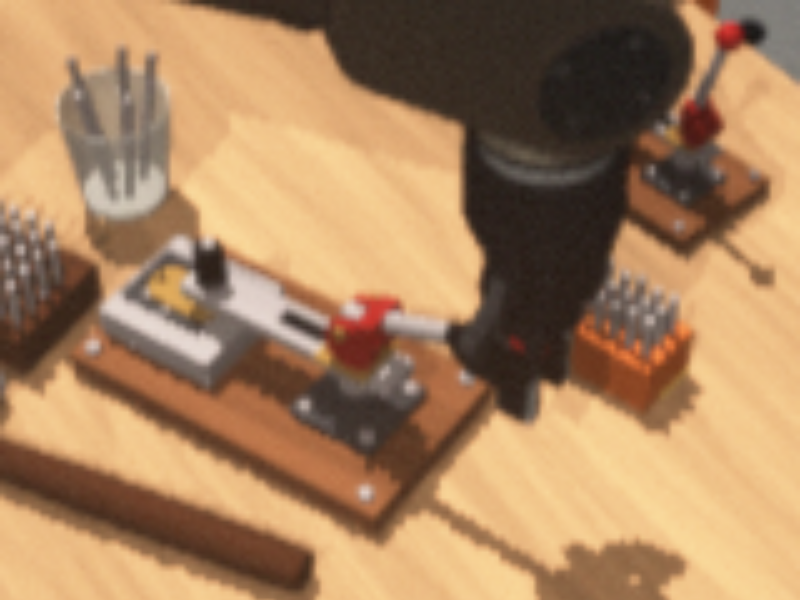

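The side view shows the arm from (395,325) to (450,332) and the ball held near (517,343). That is a bit above the nominal 15° position, so the ball has slipped up somewhat. I'll make the next step and then measure the arm's slope.

Emit:
servo_tool:
  deltas:
    - [[0.005, -0.012, -0.055, 0], [0.009, -0.021, -0.111, 0], [0.012, -0.028, -0.169, 0], [0.014, -0.033, -0.227, 0], [0.014, -0.034, -0.285, 0]]

```text
time: 13.5
eef_pos: [0.5828, -0.0702, 0.0667]
tcp_rot: [-0.137, 0.694, 0.136, 0.694]
contact_force: [-1.5, -0.1, 7.6]
opening: 0.265
```

Run:
```python
from h import *
import cv2
s=get_state();print(s["time"],s["eef_pos"],s["contact_force"])
sd=read_camera("side")
cv2.imwrite("pics/s4.png",cv2.resize(sd[185:241,245:315],(800,640),interpolation=cv2.INTER_CUBIC)[:600])
st=np.array([.5385,.030]);u=np.array([.380,-.925])
for e in(30,22,15,8,0,-8):
    a=np.radians(e);o=[]
    for r in(0,.04,.06,.085,.11):
        q=proj("side",[*(st+u*r*np.cos(a)),.09+r*np.sin(a)]);o.append(((q+.5-[245,185])*800/70).round().tolist())
    print(e,o)
```

```text
13.5 [ 0.58279431 -0.0701697   0.06670242] [-1.52503711 -0.14205787  7.5815095 ]
30 [[129.0, 223.0], [252.0, 224.0], [316.0, 225.0], [399.0, 225.0], [486.0, 226.0]]
22 [[129.0, 223.0], [261.0, 244.0], [330.0, 254.0], [418.0, 268.0], [510.0, 282.0]]
15 [[129.0, 223.0], [267.0, 260.0], [338.0, 280.0], [430.0, 304.0], [525.0, 329.0]]
8 [[129.0, 223.0], [270.0, 276.0], [344.0, 304.0], [437.0, 339.0], [533.0, 375.0]]
0 [[129.0, 223.0], [272.0, 294.0], [345.0, 330.0], [439.0, 376.0], [534.0, 422.0]]
-8 [[129.0, 223.0], [271.0, 309.0], [343.0, 353.0], [434.0, 409.0], [528.0, 465.0]]
```

View pics/s4.png

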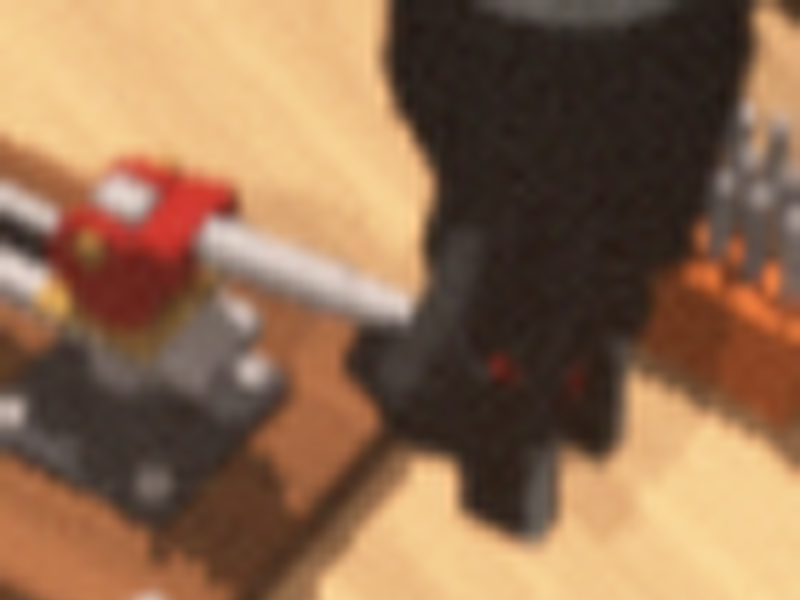

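The arm runs from about (215,243) to (400,308), a slope of 0.35. The predictions are 0.38 at 8° and 0.49 when level, so the lever is still short of level. I'll measure the slope at sub-pixel accuracy.

```bash
cat > slope.py <<'E'
from h import *
import cv2
from scipy.optimize import brentq
st=np.array([.5385,.030]);u=np.array([.380,-.925])
def pts(e):
    a=np.radians(e);return [proj("side",[*(st+u*r*np.cos(a)),.09+r*np.sin(a)]) for r in(.045,.075)]
def sl(e):
    p,q=pts(e);return (q[1]-p[1])/(q[0]-p[0])
im=read_camera("side");s=get_state()
hsv=cv2.cvtColor(im,cv2.COLOR_BGR2HSV).astype(float)
X,Y,N=[],[],[]
for x in range(265,280):
    yc=int(round(185+(240+(x-263.5)*4)/11.43)); yy=np.arange(yc-5,yc+7)
    m=(hsv[yc-5:yc+7,x,1]<70)&(hsv[yc-5:yc+7,x,2]>90)
    if m.sum()>1:X.append(x);Y.append(yy[m].mean());N.append(int(m.sum()))
print(np.round(Y,1).tolist(),N)
for a,b in((0,len(X)),(1,len(X)-1),(2,len(X)-2)):
    k=np.polyfit(X[a:b],Y[a:b],1)[0];print("slope",k.round(3),"e",round(brentq(lambda e:sl(e)-k,-30,40),1))
print("slopes",[(e,round(sl(e),3)) for e in(10,5,0,-5)],s["time"],s["eef_pos"],s["contact_force"])
E
python3 slope.py
```

```text
[208.9, 208.5, 208.0, 207.5, 208.0, 208.5, 208.5, 209.0, 209.5, 209.5, 210.0, 210.5, 211.5, 211.5, 211.5] [7, 6, 6, 4, 5, 4, 4, 5, 4, 4, 5, 4, 4, 4, 4]
slope 0.268 e 15.0
slope 0.31 e 12.2
slope 0.35 e 9.6
slopes [(10, np.float64(0.344)), (5, np.float64(0.418)), (0, np.float64(0.49)), (-5, np.float64(0.562))] 13.6 [ 0.58252764 -0.07012886  0.06587087] [ 1.56187768 -0.90737425  5.08400681]
```

Emit:
servo_tool:
  deltas:
    - [[0.001, -0.002, -0.025, 0], [0.002, -0.004, -0.05, 0], [0.003, -0.006, -0.075, 0], [0.003, -0.008, -0.1, 0], [0.003, -0.008, -0.1, 0]]

```text
time: 14.1
eef_pos: [0.5827, -0.0703, 0.0561]
tcp_rot: [-0.137, 0.694, 0.136, 0.694]
contact_force: [-0.4, 1.1, 5.8]
opening: 0.249
```

```bash
sed -i 's/^    yc=.*; yy/    yc=int(round(185+(240+(x-263.5)*4.3)\/11.43)); yy/; s/range(265,280)/range(268,280)/' slope.py; python3 slope.py
```

```text
[208.0, 208.5, 209.0, 209.5, 210.0, 210.5, 210.5, 211.5, 211.5, 213.5, 213.5, 213.5] [5, 4, 5, 4, 5, 4, 4, 4, 4, 6, 6, 4]
slope 0.53 e -2.8
slope 0.552 e -4.3
slope 0.548 e -4.0
slopes [(10, np.float64(0.344)), (5, np.float64(0.418)), (0, np.float64(0.49)), (-5, np.float64(0.562))] 14.15 [ 0.5826641  -0.07027877  0.05607332] [0.20251124 0.71570893 6.09321831]
```

Run:
```python
from h import *
import cv2
sd=read_camera("side")
cv2.imwrite("pics/s5.png",cv2.resize(sd[185:241,245:315],(800,640),interpolation=cv2.INTER_CUBIC)[:600])
```

```text
(no output)
```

View pics/s5.png

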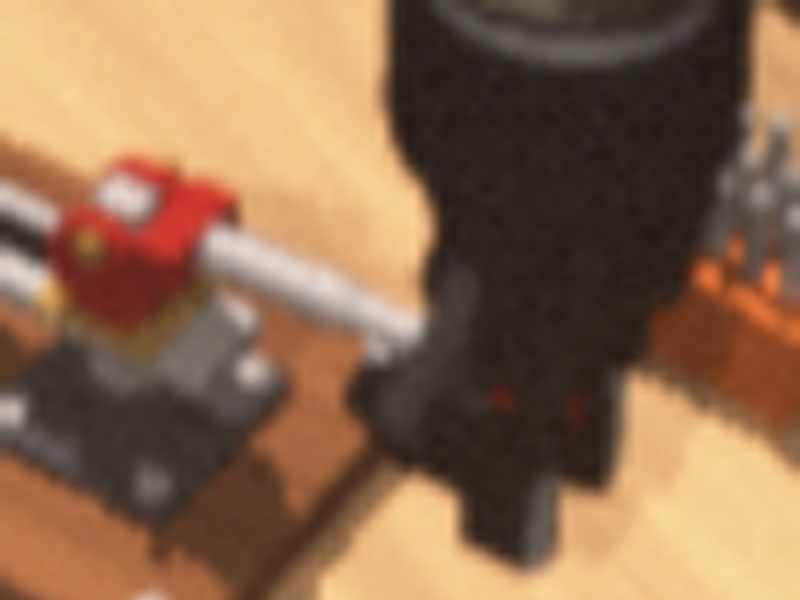

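The arm slope now reads about 0.45, and the red of the ball at about (537,405) lies 17 px above the level prediction of (534,422). Both say about 2.5-3° short, so I'm going 5 mm lower.

Emit:
servo_tool:
  deltas:
    - [[0, 0, -0.02, 0], [0, 0, -0.04, 0], [0, 0, -0.05, 0], [0, 0, -0.05, 0], [0, 0, -0.05, 0]]

```text
time: 14.7
eef_pos: [0.5828, -0.0705, 0.0514]
tcp_rot: [-0.137, 0.694, 0.136, 0.694]
contact_force: [-0.1, 0.8, 6.1]
opening: 0.24
```

```bash
sed -i 's/range(268,280)/range(268,277)/' slope.py; python3 slope.py
python3 - <<'E'
from h import *
import cv2
sd=read_camera("side")
cv2.imwrite("pics/s6.png",cv2.resize(sd[185:241,245:315],(800,640),interpolation=cv2.INTER_CUBIC)[:600])
read_camera("top")
for q in["red_punch_box","wood_punch_block","clear_cup","hammer","tag"]:
  for c in("top","side"):print(q,c,[(np.round(d["at"],3).tolist(),round(d["p"],2)) for d in recognise(c,q)][:2])
E
```

```text
[208.5, 209.0, 209.5, 210.0, 210.0, 211.0, 211.0, 211.5, 212.5] [4, 5, 4, 5, 5, 5, 5, 4, 4]
slope 0.458 e 2.2
slope 0.411 e 5.5
slope 0.4 e 6.2
slopes [(10, np.float64(0.344)), (5, np.float64(0.418)), (0, np.float64(0.49)), (-5, np.float64(0.562))] 14.75 [ 0.58279685 -0.07043685  0.05140072] [-0.83619241  1.02781379  6.11913794]
red_punch_box top [([0.687, -0.006, 0.036], 0.93), ([0.363, 0.127, 0.018], 0.74)]
red_punch_box side [([0.683, -0.033, 0.038], 0.83)]
wood_punch_block top [([0.413, 0.236, 0.031], 0.9)]
wood_punch_block side [([0.402, 0.221, 0.031], 0.91)]
clear_cup top [([0.526, 0.29, 0.036], 0.76)]
clear_cup side [([0.516, 0.275, 0.056], 0.57)]
hammer top [([0.363, 0.126, 0.021], 0.62)]
hammer side [([0.375, 0.077, 0.024], 0.63)]
tag top [([0.364, 0.128, 0.02], 0.74), ([0.494, 0.154, 0.043], 0.67)]
tag side [([0.528, 0.035, 0.065], 0.74), ([0.489, 0.155, 0.044], 0.39)]
```

View pics/s6.png

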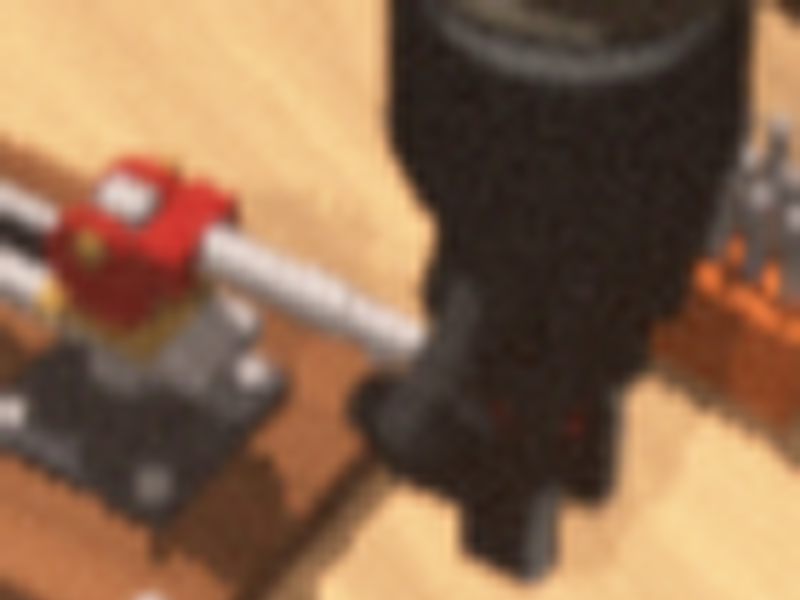

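The arm slope reads about 0.48 and the ball's red about (537,418), against level predictions of 0.49 and (534,422), so the lever is within about 1° of level. The opening has shrunk slightly, so I'll check that the hold is stable over time.

Emit:
servo_tool:
  deltas:
    - [[0, 0, 0, 0], [0, 0, 0, 0], [0, 0, 0, 0], [0, 0, 0, 0], [0, 0, 0, 0]]

```text
time: 15.85
eef_pos: [0.5828, -0.0705, 0.0514]
tcp_rot: [-0.137, 0.694, 0.136, 0.694]
contact_force: [-1.4, 0.3, 5.8]
opening: 0.241
```

Emit:
servo_tool:
  deltas:
    - [[0, 0, 0, 0], [0, 0, 0, 0], [0, 0, 0, 0], [0, 0, 0, 0], [0, 0, 0, 0]]

```text
time: 16.35
eef_pos: [0.5828, -0.0705, 0.0514]
tcp_rot: [-0.137, 0.694, 0.136, 0.694]
contact_force: [-0.8, 1.1, 6.7]
opening: 0.243
```

Emit:
servo_tool:
  deltas:
    - [[0, 0, 0, 0], [0, 0, 0, 0], [0, 0, 0, 0], [0, 0, 0, 0], [0, 0, 0, 0]]

```text
time: 16.85
eef_pos: [0.5828, -0.0705, 0.0514]
tcp_rot: [-0.137, 0.694, 0.136, 0.694]
contact_force: [-0.2, 0.8, 6.0]
opening: 0.242
```

Emit:
servo_tool:
  deltas:
    - [[0, 0, 0, 0], [0, 0, 0, 0], [0, 0, 0, 0], [0, 0, 0, 0], [0, 0, 0, 0]]

```text
time: 17.35
eef_pos: [0.5828, -0.0705, 0.0514]
tcp_rot: [-0.137, 0.694, 0.136, 0.694]
contact_force: [-0.1, 0.6, 5.5]
opening: 0.244
```

```bash
python3 slope.py
python3 - <<'E'
from h import *
import cv2
sd=read_camera("side")
print("diff to before",cv2.absdiff(cv2.resize(sd[185:241,245:315],(800,640),interpolation=cv2.INTER_CUBIC)[:600],cv2.imread("pics/s6.png"))[200:400,200:420].mean(),cv2.absdiff(cv2.imread("pics/s5.png"),cv2.imread("pics/s6.png"))[200:400,200:420].mean())
sc=cv2.resize(sd[185:241,245:315],(800,640),interpolation=cv2.INTER_CUBIC)[:600]
cv2.imwrite("pics/s7.png",sc)
E
```

```text
[208.5, 209.0, 209.5, 210.0, 210.0, 211.0, 211.0, 211.5, 212.5] [4, 5, 4, 5, 5, 5, 5, 4, 4]
slope 0.458 e 2.2
slope 0.411 e 5.5
slope 0.4 e 6.2
slopes [(10, np.float64(0.344)), (5, np.float64(0.418)), (0, np.float64(0.49)), (-5, np.float64(0.562))] 17.4 [ 0.58279653 -0.07045695  0.05141257] [-0.95400477  0.23524307  5.93759975]
diff to before 1.6538257575757576 6.9181060606060605
```

View pics/s7.png

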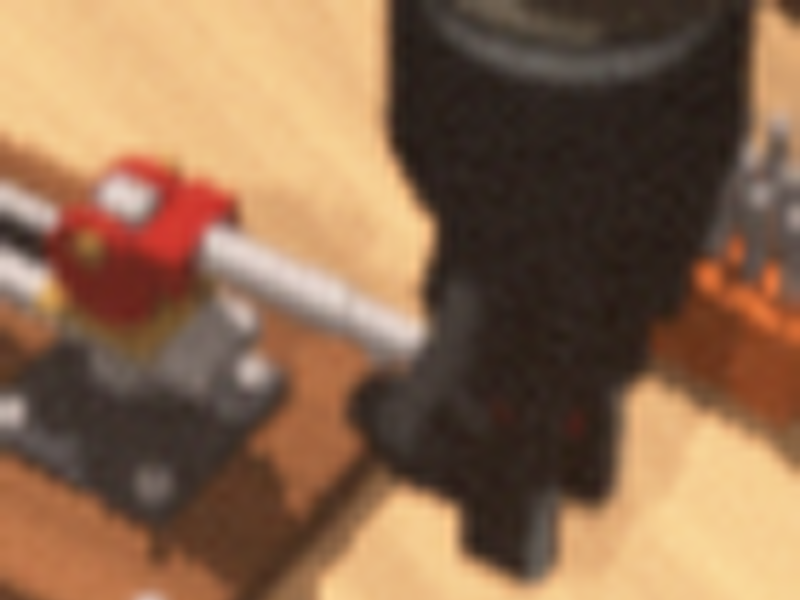

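Run:
```python
from slope import *
fr=np.mean([read_camera("side").astype(float) for _ in range(6)],0)
d=fr[...,2]-fr[...,0]   # red minus blue: low on steel, high on wood
U=[];L=[];xs=np.arange(265,281)
for x in xs:
    yc=206.2+(x-263.5)*.46+.2; g=np.arange(yc-6,yc+6.01,.05);v=np.interp(g,np.arange(384),d[:,x])
    i=np.argmin(np.where(abs(g-yc)<2,v,999)); up=v[:i].max();
    j=i
    while j>0 and v[j]<(v[i]+up)/2:j-=1
    k=i;lo=v[i:].max()
    while k<len(v)-1 and v[k]<(v[i]+lo)/2:k+=1
    U.append(g[j]);L.append(g[k])
print(np.round(U,2).tolist(),np.round(L,2).tolist())
for n,E in(("up",U),("lo",L)):
    for a,b in((0,14),(2,15),(4,16)):
        p=np.polyfit(xs[a:b],E[a:b],1)[0];print(n,a,b,round(p,3),round(brentq(lambda e:sl(e)-p,-40,50),1))
```

```text
[208.5, 209.0, 209.5, 210.0, 210.0, 211.0, 211.0, 211.5, 212.5] [4, 5, 4, 5, 5, 5, 5, 4, 4]
slope 0.458 e 2.2
slope 0.411 e 5.5
slope 0.4 e 6.2
slopes [(10, np.float64(0.344)), (5, np.float64(0.418)), (0, np.float64(0.49)), (-5, np.float64(0.562))] 17.5 [ 0.58281012 -0.07045358  0.05142982] [-1.09869202 -0.55473908  6.66327291]
[203.79, 204.95, 205.66, 206.17, 206.63, 207.14, 207.6, 207.86, 208.37, 208.73, 209.39, 210.1, 210.61, 211.17, 211.63, 212.19] [209.34, 209.65, 210.36, 211.42, 211.88, 212.39, 213.0, 213.51, 213.77, 214.03, 214.39, 214.75, 215.51, 215.77, 215.63, 215.64]
up 0 14 0.517 -1.9
up 2 15 0.495 -0.3
up 4 16 0.511 -1.5
lo 0 14 0.492 -0.1
lo 2 15 0.43 4.2
lo 4 16 0.361 8.9
```

The upper and lower arm edges bracket level at about −1° to +2° on clean columns, well within the ±7.4° tolerance. The hold is stable, so I'm handing in.

Run:
```python
from plant import *
sign_off();s=get_state();print(s["time"],s["eef_pos"],s["opening"],s["contact_force"])
```

```text
the job is handed in; nothing more can be done
the job is handed in; nothing more can be done
```

I swung the clamp strap of the middle-sized fixture closed against its stop with the lever still up. I then pinched the red ball, brought the lever down to level and handed in at about 17.8 s while still holding it. No verdict was reported.

**Last checks**
- **Strap:** the force jumped to about 10 N at the stop. Afterwards the wrist picture showed the strap parallel to the board.
- **Lever angle:** two of the estimates agree on level: my reading of the arm in the side picture (about 0.7°) and the ball's image position (about 0.7°). The automatic edge fits disagreed. The upper edge gave −0.3° to −1.9°, the lower edge −0.1° to +8.9°, and the column centroid 2.2° to 6.2°. I put the high values down to background showing at the ends of the arm. The allowed error is ±7.4°.
- **Hold:** the pose and the 6 N at the wrist stayed steady for over 2 s. The ball had slipped about 15 mm between the pads, more than the 10 mm expected.
- **Foot force on the tag:** not measured. I assume it from the lever being level.
- **Bystanders and tag:**
  - The box, block and cup were seen where they started, apart from a 17 mm shift in the side camera's reading of the box. The top camera put the box within 2 mm.
  - The side camera also had the hammer in place. The top camera's hammer reading was about 40 mm off, probably because the arm was in the way.
  - The tag read 8 mm off in the top camera and about 14 mm off in the side camera. The strap now covers part of it, so I took this as a change in what is visible rather than movement.

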